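# Fold the display lamp flat under the shop shelf

### The job

The shop is closing: fold up the white desk lamp that stands half under the display shelf. First swing its lamp head in fully against the arm while the arm is still up, then bring the arm down until the whole lamp lies folded flat on its base. Leave the base standing where it is, without tipping it, and do not disturb the jar, tumbler and gift box beside it.

Things in the scene. Friction and masses are not known exactly. Their poses are not given: they have to be found in the camera images.
- lamp: Base of the white folding desk lamp, loose on the table: flat slab 210 x 100 x 16 mm (x, y, z), about 0.85 kg with rubber feet. Origin: centre of its underside. Its x axis runs along the lamp: the arm's hinge is at its +x (back) end, under the shelf; the arm folds down towards its -x (front) end. y is parallel to both hinge axes, z up. The two hinge cheeks at the back rise to 55 mm and span 50 mm in y.
- lamp_arm (a joint): Angle of the arm to the base in rad: 0 = folded flat over the base (pointing to the base's -x), 1.57 = standing upright, stop at 1.75. Starts about 1.35 to 1.65. A stiff friction hinge (0.36 N m): it stays where it is left.
- lamp_head (a joint): Angle of the lamp head to the arm in rad: 0 = folded in, parallel to the arm on its front (-x) side, 15 mm centre to centre (the light face then looks at the arm); about 1.57 = square to the arm, sticking out to the lamp's -x over the base. Starts about 1.35 to 1.75. A friction hinge (0.13 N m): it stays where it is left.
- base_hinge (a point): On the axis of the arm's hinge, mid-width, 85 mm towards +x from the base's origin and 42 mm above the table.
- lamp_fork (a point): On the arm's centreline at its free end, 190 mm from base_hinge, in the fork that carries the head: the place to pinch the arm, 36 mm wide along the lamp's y, 28 mm long, reaching 6 mm behind this point and 23 mm in front (folding side). The arm is 12 mm thick, 26 mm wide. Folded flat, this point is 105 mm in front (-x) of the base's origin, 42 mm above the table; the fork's top 48 mm.
- head_hinge (a point): On the axis of the head's hinge, mid-width, in the fork: 190 mm along the arm from base_hinge and 15 mm to the arm's front (folding) side.
- head_tip (a point): Centre of the free end of the lamp head, 160 mm from head_hinge. The head is a bar 36 mm wide (along the lamp's y) and 12 mm thick, its axis on the line from head_hinge to head_tip; with the head out, its plain back faces up and its light face down.
- shelf_edge (a point): Middle of the lower front edge of the fixed display shelf, 445 mm above the table; the shelf's x axis points away from the front edge, y along it. The board is 680 mm long (y), 170 mm deep (x) and 26 mm thick; its uprights stand 150 mm behind the edge at 300 mm to either side of the middle. The board reaches over the arm's top, so a gripper pointing straight down does not fit there.
- jar: Blue-labelled jar with black lid, 62 mm across, 85 mm tall, loose; origin at the centre of its underside. Not to be disturbed.
- tumbler: White ceramic tumbler, 76 mm across, 90 mm tall, loose; origin at the centre of its underside. Not to be disturbed.
- carton: Tan gift box with a red band, 75 x 85 x 55 mm (x, y, z), loose; origin at the centre of its underside. Not to be disturbed.
Not all that is in view belongs to the job. There is more than one size of the lamp; the one meant has the size given above.

How it is judged:
On the way, in this order (a step that is already met when the one before it is completed fails the run):
1. lamp head folded in against the arm (within 0.08 rad) while the arm is still up (above 0.9 rad) (value of joint lamp_head below 0.08 rad and value of joint lamp_arm above 0.9 rad), for 0.2 s.
2. arm folded down flat (within 0.06 rad) with the head still folded in (value of joint lamp_arm below 0.06 rad and value of joint lamp_head below 0.08 rad), for 0.2 s.
At the end, for the whole second after the job is handed in: The lamp is folded flat: arm within 0.06 rad and head within 0.08 rad of fully folded. Its base lies flat and still on the table within 40 mm of where it stood; jar, tumbler and gift box are within 30 mm of where they stood (all of step 2 and angle between lamp's own z axis and vertical below 0.04 rad and height (world z) of lamp below 0.006 m and distance of lamp from where it was at the start of the episode below 0.04 m and linear speed of lamp below 0.01 m/s and distance of each of jar, tumbler, carton from where it was at the start of the episode below 0.03 m); the robot touches nothing.
It fails at once if the lamp's base is tipped by more than 0.2 rad (angle between lamp's own z axis and vertical above 0.2 rad).
It fails at once if the lamp's base is shifted by more than 40 mm (distance of lamp from where it was at the start of the episode above 0.04 m).
It fails at once if the jar, tumbler or gift box is shifted by more than 30 mm (distance of any of jar, tumbler, carton from where it was at the start of the episode above 0.03 m).
It also fails if it takes over 56 s, if anything falls off the work surface, if the arm or the gripper's body presses on something with over 40 N, if the wrist force passes 120 N, or if a joint passes its speed limit or range.

### The arm

A 6-joint arm with a two-finger parallel gripper is mounted at the origin on the work surface. World frame = base frame: x ahead of the robot, y to its left, z up, the work surface at z = 0. Lengths are in m, angles in rad, forces in N, time in s.
With the tool pointing down it reaches from about 0.425 to 0.95 m from the base axis. Payload 3.5 kg.
Tool frame: the origin (TCP) lies on the centre line of the jaws, within the pads' length; the fingertips stand 17 mm ahead of it and the grasp point (between the pads) lies 2 mm behind it; z points along the fingers, y is the line along which they close (so a half turn about z gives the same grasp; the last joint's range is limited). The gripper opens to 85 mm and grips with 20 to 120 N. Pads are 22 mm wide; open, the fingers measure 114 mm over their backs; the gripper's body (76 mm by 85 mm) begins 54 mm behind the grasp point. The pads swing forward as they close: fully open they stand 13 mm farther back than shut.
Start: joints at [-1.304, 0.286, 1.577, -0, 1.279, -0.15], TCP at [0.273, -0.617, 0.248] pointing down, gripper open.
Joint ranges: [-2.77, 2.77], [-0.9, 2.22], [0.21, 2.48], [-1.53, 4.67], [0.24, 2.81], [-2.84, 2.84]. Speed limits (rad/s): [2.79, 2.79, 3.14, 3.14, 3.14, 3.14].

### API

Orientations are given as a unit quaternion [x, y, z, w].
In Python, from plant import ctrl gives the robot as it stands. The module is installed in compiled form; this text tells all that it offers.
- The arm moves only by the tool drive_tool, never from a script. Its argument "moves" is a list of rows, each a list of 3 entries, a list of its own where there are three numbers: the turn, a rotation vector about the tool's x, y, z in rad, then the shift along the tool's x, y, z in m, then the finger opening in m, from 0 to 0.0854. A call has 1 to 5 rows; each row shifts and turns the commanded pose from where the row before left it, along the tool's axes as they then stand; what a row does not reach is not made up. A row lasts 1/8 s, in which the tool goes at most 62.5 mm and 10.7 degrees, less where a joint would pass 70% of its speed; a pose out of reach is approached as far as the arm can. A call with a gripper value outside its range is refused whole. The fingers move at their own pace and stop on an object; "grip_force" is the grip in N (left out, the last holds). Time passes only in rows, so rows that do not move let the fingers close. It gives the time, the measured TCP pose, the force, the opening and the grip force at its end, in the units of the state.
- ctrl.get_state(): the state, without advancing time (a new reading comes with each control period).
- ctrl.read_camera(name): name is "scene" or "top" or "wrist"; returns a dict with "image" (420x560x3 uint8, red, green, blue), "fx", "fy", "cx", "cy" (pixels), "R" (3x3) and "t" (3): a world point X has camera coordinates R X + t. Camera axes: x right, y down, z forward; pixel columns grow to the right and rows downward; lengths in m; the calibration is good to about 2 mm. The wrist camera is an equidistant fisheye: a pixel r from the principal point sees the ray r / f radians off the axis. A picture is of the moment at which its call begins. There is no depth.
- ctrl.sign_off(): hands the job in; it is judged then, once.
The state is a dict: "time": time; "qpos": joint angles; "dq": joint speeds; "joint_efforts": joint torques, N m; "eef_pos": TCP position; "tcp_rot": TCP orientation; "contact_force": force on the tool from outside, world axes, zero at the start; "wrist_torque": the same for the moment, N m; "opening": opening from 0.0 (shut) to 1.0 (fully open); "finger_force": force on a finger pad.
Only numpy, scipy, OpenCV 4.12 (cv2) and the standard library are available. Lean on these libraries where they do the work, as an engineer would, in place of code of your own. Each camera call takes 0.05 s, during which the arm holds its last target. There are 200 camera calls.

## Working session

There is one attempt and no reset: what is moved stays moved. The work goes in short steps, Python scripts to look and compute and a tool call to move; the robot and the scene stay as the last step left them, time stands still between calls to the robot, and variables do not carry over. Pictures are saved under pics/ and viewed, at most 13 in all, crops included, and the job is handed in when it is done.

Besides the shell and the picture viewer there is one more tool, called after "Call:" in YAML: its name, and indented under it one key for each argument. drive_tool: Moves the arm, as the interface text tells. Its arguments: {"type":"object","properties":{"moves":{"type":"array","items":{"type":"array"}},"grip_force":{"type":"number"}},"required":["moves"]}

```bash
mkdir -p pics
python3 - <<'E'
from plant import ctrl
import cv2,numpy as np
for n in("scene","top"):
    c=ctrl.read_camera(n);cv2.imwrite(f"pics/{n}0.png",c["image"][:,:,::-1]);print(n,c["fx"],c["fy"],c["cx"],c["cy"],c["R"],c["t"],"pos",-np.array(c["R"]).T@np.array(c["t"]))
print(ctrl.get_state())
E
```

```text
scene 383.9735353975608 383.9735353975608 283.59033950075735 207.3909416461818 [[ 0.40001401  0.91625164 -0.02171909]
 [ 0.62086093 -0.28833303 -0.72896897]
 [-0.67418135  0.27811327 -0.6842021 ]] [-0.22789439 -0.15983977  1.55890573] pos [ 1.24138439 -0.27083085  0.94513868]
top 470.5489036879001 470.5489036879001 286.40516555883096 207.12872326309738 [[-0.02572402 -0.99948819  0.01901671]
 [-0.98550165  0.02216357 -0.16821198]
 [ 0.1677044  -0.02306808 -0.9855674 ]] [0.01893178 0.57905245 1.19464131] pos [0.37079753 0.03364631 1.27444307]
{'time': 0.1, 'qpos': array([-1.30396738e+00,  2.87118460e-01,  1.57807523e+00, -2.97293399e-05,
        1.27859248e+00, -1.50004726e-01]), 'dq': array([-0.00029289, -0.00232646, -0.00183824,  0.00041313,  0.00096109,
       -0.00042386]), 'joint_efforts': array([ 1.46173712e-03, -4.07293332e+01, -2.93698150e+01, -1.16504184e-04,
        3.37529003e-03,  3.86072614e-06]), 'eef_pos': array([ 0.27315013, -0.61663459,  0.2470337 ]), 'tcp_rot': array([ 9.78358237e-01,  2.06915339e-01, -7.82330991e-05, -1.09405622e-03]), 'contact_force': array([ 0.28456097, -0.32210182, -0.14709538]), 'wrist_torque': array([ 0.00881111, -0.03427029, -0.03492929]), 'finger_force': 0.0, 'opening': 0.9992733605477356}
```

View pics/scene0.png

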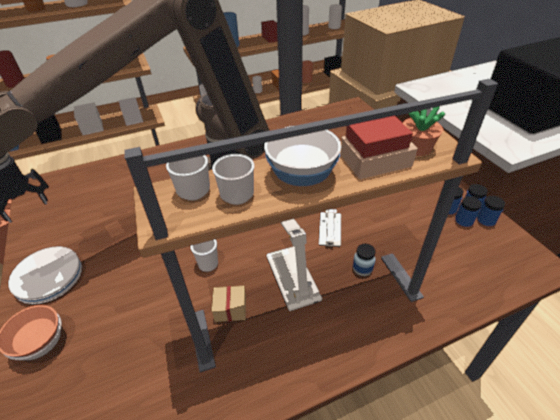

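View pics/top0.png

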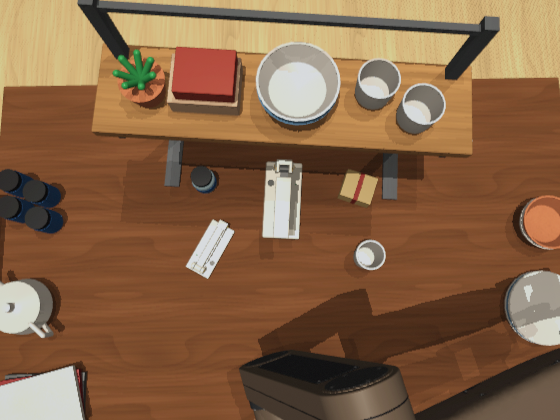

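The standing white lamp at top (283,200) / scene (293,270) is the candidate. The other, at top (210,249) / scene (330,229), is a smaller lamp already folded flat. Jar is at top (203,180), carton (359,188), tumbler (370,255). I'll confirm the lamp in an enlarged crop.

```bash
cat > h.py <<'E'
import numpy as np,cv2
from plant import ctrl
def cam(n):
    c=ctrl.read_camera(n); c["R"]=np.array(c["R"]);c["t"]=np.array(c["t"]);return c
def ray(c,u,v):
    d=c["R"].T@np.array([(u-c["cx"])/c["fx"],(v-c["cy"])/c["fy"],1]);return -c["R"].T@c["t"],d
def onz(c,u,v,z):
    o,d=ray(c,u,v);return o+d*(z-o[2])/d[2]
def proj(c,X):
    p=c["R"]@np.array(X)+c["t"];return np.array([c["fx"]*p[0]/p[2]+c["cx"],c["fy"]*p[1]/p[2]+c["cy"]])
def crop(im,x,y,w,h,s,f):
    cv2.imwrite(f,cv2.resize(im[y:y+h,x:x+w,::-1],None,fx=s,fy=s,interpolation=cv2.INTER_CUBIC))
E
python3 - <<'E'
from h import *
a=cam("top");b=cam("scene")
A=cv2.resize(a["image"][145:275,180:310,::-1],(0,0),fx=4,fy=4) if 0 else cv2.resize(a["image"][150:250,240:320,::-1],None,fx=5,fy=5,interpolation=cv2.INTER_CUBIC)
B=cv2.resize(b["image"][215:315,250:330,::-1],None,fx=5,fy=5,interpolation=cv2.INTER_CUBIC)
cv2.imwrite("pics/c1.png",np.hstack([A,B]))
for n,u,v,z in[("bfl",264,237,.016),("bfr",300,239,.016),("jar",203,174,.085),("tumb",370,250,.09),("carton",359,184,.055),("shelfL",94,134,.445),("shelfR",471,153,.445)]:print(n,onz(a,u,v,z))
E
```

```text
bfl [0.50503785 0.06637031 0.016     ]
bfr [ 0.49736167 -0.03006265  0.016     ]
jar [0.66496144 0.2193269  0.085     ]
tumb [ 0.45788848 -0.20218409  0.09      ]
carton [ 0.63634091 -0.18957003  0.055     ]
shelfL [0.65498019 0.36138683 0.445     ]
shelfR [ 0.60522714 -0.32772743  0.445     ]
```

View pics/c1.png

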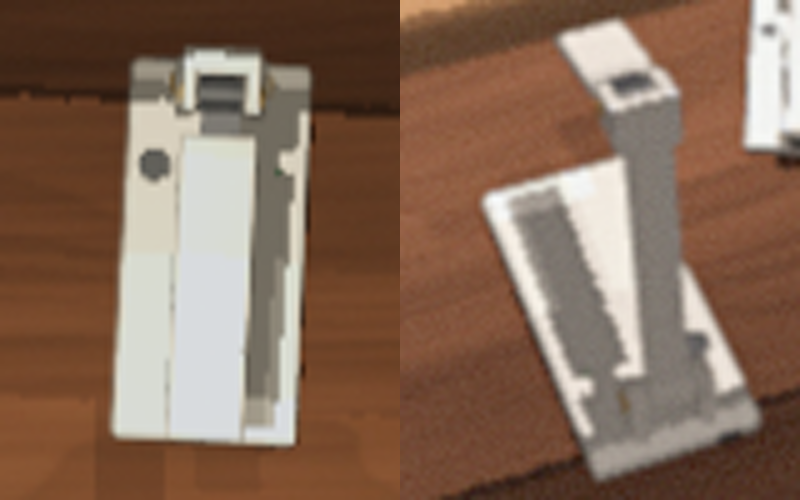

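The crop shows a full-size base with arm up and the head out to the front. The fork is at top crop (185–262, 50–115), and the head runs to (168–243, 440). Next I triangulate the fork and head-tip corners.

```bash
cat > m.py <<'E'
from h import *
a=cam("top");b=cam("scene")
T=lambda x,y:(240+x/5,150+y/5)
S=lambda x,y:(250+(x-400)/5,215+y/5)
def tri(p,q):
    o,d=ray(a,*p);e,f=ray(b,*q)
    s=np.linalg.lstsq(np.stack([d,-f],1),e-o,rcond=None)[0]
    P,Q=o+d*s[0],e+f*s[1];return (P+Q)/2,np.linalg.norm(P-Q)
for n,x,y in[("FL",113,436),("FR",296,444),("BL",132,62),("BR",311,68)]:print(n,onz(a,*T(x,y),.016))
for n,x,y in[("FL",485,200),("BR",600,478),("BL",760,422)]:print("scene",n,onz(b,*S(x,y),.016))
for n,p,q in[("fork y-",(262,50),(608,112)),("fork y+",(185,50),(682,97)),("tip y-",(243,442),(558,38)),("tip y+",(168,438),(620,20))]:print(n,tri(T(*p),S(*q)))
E
python3 m.py
```

```text
FL [0.50458862 0.07013047 0.016     ]
FR [ 0.49795093 -0.02793083  0.016     ]
BL [0.71118938 0.05610498 0.016     ]
BR [ 0.70574333 -0.04251703  0.016     ]
scene FL [ 0.50340004 -0.02730255  0.016     ]
scene BR [ 0.7131122  -0.04299911  0.016     ]
scene BL [0.71760856 0.05362095 0.016     ]
fork y- (array([ 0.65459414, -0.00824313,  0.23969753]), np.float64(0.0027117473812250303))
fork y+ (array([0.65716596, 0.02880984, 0.23604415]), np.float64(0.0018425173690053876))
tip y- (array([0.49270857, 0.01585379, 0.13109862]), np.float64(0.026455098038777887))
tip y+ (array([0.49603073, 0.05347746, 0.13309832]), np.float64(0.029050791191626138))
```

```bash
cat >> m.py <<'E'
print("----")
ex=np.array([.9975,-.0707,0]);ey=np.array([.0707,.9975,0]);ez=np.array([0,0,1.])
H=np.array([.692,.0077,.042])
def lamp(q,h):
    A=-np.cos(q)*ex+np.sin(q)*ez; N=-np.sin(q)*ex-np.cos(q)*ez
    F=H+.19*A; G=F+.015*N; D=-np.cos(h)*A+np.sin(h)*N
    return F,G,G+.16*D,D
if __name__=="__main__":
  it=lambda p:5*(p-[240,150])
  is_=lambda p:5*(p-[250,215])+[400,0]
  for q in(1.36,1.4):
   for h in(1.3,1.4,1.5,1.6,1.7):
    F,G,P,D=lamp(q,h)
    up=.006*np.cross(ey,D); up*=np.sign(up[2])
    print(q,h,F,G,P,*[np.r_[it(proj(a,P+up+s*.018*ey)),is_(proj(b,P+up+s*.018*ey))].round() for s in(-1,1)])
E
python3 m.py|sed -n '/---/,$p'
```

```text
----
1.36 1.3 [0.65234404 0.0105107  0.22779427] [0.63771274 0.01154773 0.22465569] [0.49626591 0.02157308 0.15054509] [243. 428. 515.  15.] [168. 424. 573.  -0.]
1.36 1.4 [0.65234404 0.0105107  0.22779427] [0.63771274 0.01154773 0.22465569] [0.48959234 0.02204609 0.16507185] [244. 437. 511. -10.] [167. 434. 569. -25.]
1.36 1.5 [0.65234404 0.0105107  0.22779427] [0.63771274 0.01154773 0.22465569] [0.48439874 0.02241419 0.18019395] [244. 444. 507. -34.] [166. 440. 566. -49.]
1.36 1.6 [0.65234404 0.0105107  0.22779427] [0.63771274 0.01154773 0.22465569] [0.480737   0.02267373 0.19576029] [244. 447. 504. -58.] [166. 443. 563. -73.]
1.36 1.7 [0.65234404 0.0105107  0.22779427] [0.63771274 0.01154773 0.22465569] [0.47864371 0.0228221  0.21161535] [245. 447. 502. -80.] [165. 443. 562. -95.]
1.4 1.3 [0.65978698 0.00998317 0.22923545] [0.64504219 0.01102824 0.22668594] [0.50075227 0.0212551  0.15830516] [244. 416. 517.  11.] [168. 412. 576.  -5.]
1.4 1.4 [0.65978698 0.00998317 0.22923545] [0.64504219 0.01102824 0.22668594] [0.4946635  0.02168666 0.17308784] [244. 424. 513. -14.] [168. 421. 572. -29.]
1.4 1.5 [0.65978698 0.00998317 0.22923545] [0.64504219 0.01102824 0.22668594] [0.49007726 0.02201172 0.18840605] [245. 429. 510. -38.] [167. 425. 569. -53.]
1.4 1.6 [0.65978698 0.00998317 0.22923545] [0.64504219 0.01102824 0.22668594] [0.48703938 0.02222703 0.20410674] [246. 431. 507. -61.] [166. 427. 567. -76.]
1.4 1.7 [0.65978698 0.00998317 0.22923545] [0.64504219 0.01102824 0.22668594] [0.48558022 0.02233045 0.22003304] [246. 429. 505. -83.] [166. 425. 566. -98.]
```

Measured pose:
- **Base:** centre about (0.6075, 0.0137), yaw −0.071.
- **Arm:** about 1.36 rad, with the fork at (0.652, 0.0105, 0.228). The given hinge and lengths agree.
- **Head:** about 1.45 rad.

The head's true tip is hidden by the shelf in the scene view. Next I write the move planner.

```bash
cat > g.py <<'E'
# usage: g.py tipx tipz pitch_deg [lateral offset]  -> rows from the measured pose; target = fingertip in lamp plane
import sys
from h import *
from scipy.spatial.transform import Rotation as Ro
ex=np.array([.9975,-.0707,0]);ey=np.array([.0707,.9975,0]);ez=np.array([0,0,1.])
def show():
    s=ctrl.get_state();R=Ro.from_quat(s["tcp_rot"]);tip=np.array(s["eef_pos"])+.017*R.as_matrix()[:,2]
    print("t %.2f tip"%s["time"],tip.round(4),"tcp",np.round(s["eef_pos"],4),"zdir",R.as_matrix()[:,2].round(3),"F",np.round(s["contact_force"],2),"op %.3f"%s["opening"],"q",np.round(s["qpos"],2));return s,R
def go(x,z,p,lat=0):
    s,R=show();p=np.radians(p)
    zd=np.cos(p)*ex-np.sin(p)*ez;yd=-ey;xd=np.cross(yd,zd);T=Ro.from_matrix(np.stack([xd,yd,zd],1))
    tip=np.array([x,.0137+(.6075-x)*.0707+lat,z]);tcp=tip-.017*zd
    rv=(R.inv()*T).as_rotvec();d=tcp-s["eef_pos"]
    n=int(max(np.ceil(np.linalg.norm(rv)/.18),np.ceil(np.linalg.norm(d)/.06)))
    step=Ro.from_rotvec(rv/n);print("rows",n,"turn",(rv/n).round(4))
    C=R
    for i in range(n):print((C.inv().apply(d/n)).round(4));C=C*step
a=list(map(float,sys.argv[1:]))
go(*a) if a else show()
E
python3 g.py .54 .30 45
```

```text
t 0.40 tip [ 0.2733 -0.6171  0.2311] tcp [ 0.2733 -0.6171  0.2481] zdir [-0.  0. -1.] F [ 1.03 -0.77  0.98] op 1.000 q [-1.3   0.29  1.58 -0.    1.28 -0.15]
rows 12 turn [-0.016   0.0641  0.0385]
[ 0.0409 -0.0399 -0.0053]
[ 0.0396 -0.0414 -0.0034]
[ 0.0381 -0.0428 -0.0016]
[ 0.0365 -0.0443  0.0001]
[ 0.0347 -0.0457  0.0017]
[ 0.0328 -0.047   0.0031]
[ 0.0307 -0.0483  0.0044]
[ 0.0285 -0.0495  0.0055]
[ 0.0262 -0.0506  0.0065]
[ 0.0238 -0.0517  0.0073]
[ 0.0213 -0.0527  0.0079]
[ 0.0187 -0.0536  0.0083]
```

Call:
drive_tool:
  moves:
    - [[-0.016, 0.064, 0.038], [0.041, -0.04, -0.005], 0.0]
    - [[-0.016, 0.064, 0.038], [0.04, -0.041, -0.003], 0.0]
    - [[-0.016, 0.064, 0.038], [0.038, -0.043, -0.002], 0.0]
    - [[-0.016, 0.064, 0.038], [0.036, -0.044, 0.0], 0.0]
    - [[-0.016, 0.064, 0.038], [0.035, -0.046, 0.002], 0.0]

```text
time: 1.02
eef_pos: [0.3799, -0.3503, 0.2749]
tcp_rot: [0.98, 0.11, 0.165, 0.006]
contact_force: [0.3, -0.5, 0.4]
opening: 0.006
finger_force: 0.0
```

Call:
drive_tool:
  moves:
    - [[-0.016, 0.064, 0.038], [0.033, -0.047, 0.003], 0.0]
    - [[-0.016, 0.064, 0.038], [0.031, -0.048, 0.004], 0.0]
    - [[-0.016, 0.064, 0.038], [0.028, -0.05, 0.006], 0.0]
    - [[-0.016, 0.064, 0.038], [0.026, -0.051, 0.007], 0.0]
    - [[-0.016, 0.064, 0.038], [0.024, -0.052, 0.007], 0.0]

```text
time: 1.65
eef_pos: [0.485, -0.0839, 0.3011]
tcp_rot: [0.946, 0.01, 0.323, 0.012]
contact_force: [0.0, -0.0, -0.5]
opening: 0.005
finger_force: 0.0
```

```bash
python3 g.py .535 .26 40
```

```text
t 1.65 tip [ 0.4954 -0.0841  0.2877] tcp [ 0.485  -0.0839  0.3011] zdir [ 0.612 -0.017 -0.79 ] F [ 0.04 -0.02 -0.47] op 0.005 q [-0.52 -0.51  2.3   0.41  0.8   0.83]
rows 2 turn [-0.0177  0.1063  0.0394]
[ 0.0067 -0.052   0.0224]
[ 0.0023 -0.0526  0.0219]
```

Call:
drive_tool:
  moves:
    - [[-0.018, 0.106, 0.04], [0.007, -0.052, 0.022], 0.0]
    - [[-0.018, 0.106, 0.04], [0.002, -0.053, 0.022], 0.0]
    - [[0, 0, 0], [0, 0, 0], 0.0]

```text
time: 2.02
eef_pos: [0.5194, 0.0243, 0.2664]
tcp_rot: [0.908, -0.028, 0.418, 0.012]
contact_force: [-0.2, -0.1, -0.4]
opening: -0.004
finger_force: 0.0
```

```bash
python3 - <<'E'
from h import *
a=cam("top")["image"];w=cam("wrist")["image"]
cv2.imwrite("pics/c2.png",np.hstack([cv2.resize(a[120:330,180:390,::-1],(400,400)),cv2.resize(w[:,:,::-1],(400,400))]))
E
python3 g.py .55 .23 40
```

```text
t 2.12 tip [0.5341 0.0189 0.2592] tcp [0.5212 0.0198 0.2702] zdir [ 0.761 -0.052 -0.646] F [ 0.39 -0.3  -0.81] op -0.001 q [-0.2  -0.47  2.39  0.29  0.37  1.21]
rows 1 turn [-0.0023  0.0047  0.0025]
[-0.0121  0.      0.031 ]
```

View pics/c2.png

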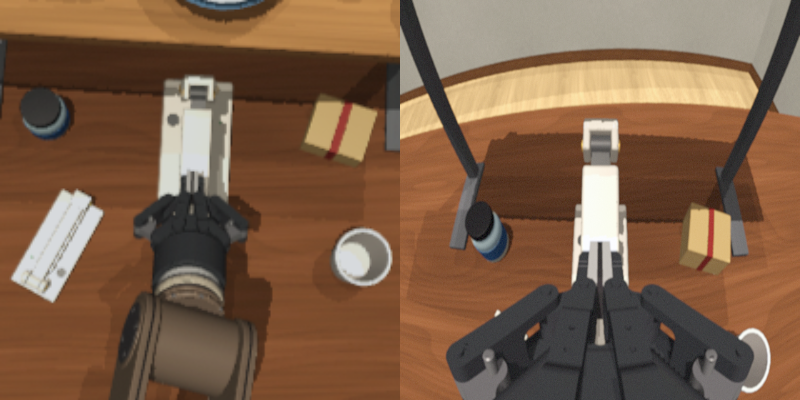

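The picture shows the closed fingers lined up over the head (left view 193,185; wrist view 600,250). Jar and box are clear on either side. Next I move in a little steeper and start the push.

```bash
cat > path.py <<'E'
# path.py x z pitch [x z pitch ...]: consecutive waypoints, rows from measured pose, one row per waypoint (split if needed)
import sys; A=list(map(float,sys.argv[1:])); sys.argv=["g"]
from g import *
s,R=show();p0=np.array(s["eef_pos"])
for i in range(0,len(A),3):
    x,z,p=A[i:i+3];p=np.radians(p)
    zd=np.cos(p)*ex-np.sin(p)*ez;yd=-ey;T=Ro.from_matrix(np.stack([np.cross(yd,zd),yd,zd],1))
    t=np.array([x,.0137+(.6075-x)*.0707,z])-.017*zd
    rv=(R.inv()*T).as_rotvec();d=t-p0
    n=int(max(1,np.ceil(np.linalg.norm(rv)/.18),np.ceil(np.linalg.norm(d)/.06)))
    for k in range(n):
        print((rv/n).round(3),R.inv().apply(d/n).round(4));R=R*Ro.from_rotvec(rv/n)
    p0=t;R=T
E
python3 path.py .56 .235 50 .56 .212 48 .563 .192 45 .567 .177 42 .577 .163 40 .588 .15 37
```

```text
t 2.12 tip [0.5341 0.0189 0.2592] tcp [0.5212 0.0198 0.2702] zdir [ 0.761 -0.052 -0.646] F [ 0.39 -0.3  -0.81] op -0.001 q [-0.2  -0.47  2.39  0.29  0.37  1.21]
t 2.12 tip [0.5341 0.0189 0.2592] tcp [0.5212 0.0198 0.2702] zdir [ 0.761 -0.052 -0.646] F [ 0.39 -0.3  -0.81] op -0.001 q [-0.2  -0.47  2.39  0.29  0.37  1.21]
[-0.002 -0.17   0.003] [0.0012 0.0001 0.0357]
[0.    0.035 0.   ] [-0.0154  0.      0.0176]
[-0.     0.052  0.   ] [-0.012  -0.      0.0169]
[-0.     0.052 -0.   ] [-0.0087 -0.      0.0135]
[-0.     0.035  0.   ] [-0.0043 -0.      0.0168]
[0.    0.052 0.   ] [-0.0038 -0.      0.0168]
```

Call:
drive_tool:
  moves:
    - [[0, -0.17, 0.003], [0.001, 0, 0.036], 0.0]
    - [[0, 0.018, 0], [-0.008, 0, 0.009], 0.0]
    - [[0, 0.018, 0], [-0.008, 0, 0.009], 0.0]
    - [[0, 0.026, 0], [-0.006, 0, 0.0085], 0.0]
    - [[0, 0.026, 0], [-0.006, 0, 0.0085], 0.0]

```text
time: 2.75
eef_pos: [0.5533, 0.0135, 0.2053]
tcp_rot: [0.922, -0.036, 0.385, 0.014]
contact_force: [0.1, 0.5, 1.4]
opening: 0.001
finger_force: 0.5
```

```bash
python3 path.py .567 .177 42 .577 .163 40 .588 .15 37 .602 .138 34 .615 .128 30 .63 .121 26 .64 .117 22
```

```text
t 2.75 tip [0.5653 0.0126 0.1933] tcp [0.5533 0.0135 0.2053] zdir [ 0.709 -0.054 -0.703] F [0.06 0.54 1.36] op 0.001 q [-0.2  -0.25  2.34  0.31  0.28  1.19]
t 2.75 tip [0.5653 0.0126 0.1933] tcp [0.5533 0.0135 0.2053] zdir [ 0.709 -0.054 -0.703] F [0.06 0.54 1.36] op 0.001 q [-0.2  -0.25  2.34  0.31  0.28  1.19]
[ 0.004  0.046 -0.005] [-0.0114 -0.004   0.0125]
[-0.     0.035  0.   ] [-0.0043 -0.      0.0168]
[0.    0.052 0.   ] [-0.0038 -0.      0.0168]
[-0.     0.052 -0.   ] [-0.002  -0.      0.0185]
[-0.    0.07  0.  ] [-0.0022 -0.      0.0164]
[0.   0.07 0.  ] [ 0.0003 -0.      0.0166]
[ 0.    0.07 -0.  ] [-0.0004 -0.      0.0108]
```

The wrist is near straight (j5 0.28), so I'll keep a pitch of about 46° and push lower on the head.

```bash
python3 path.py .57 .175 47 .58 .155 47 .595 .135 47 .612 .115 46 .63 .1 46 .642 .092 46
```

```text
t 2.75 tip [0.5653 0.0126 0.1933] tcp [0.5533 0.0135 0.2053] zdir [ 0.709 -0.054 -0.703] F [0.06 0.54 1.36] op 0.001 q [-0.2  -0.25  2.34  0.31  0.28  1.19]
t 2.75 tip [0.5653 0.0126 0.1933] tcp [0.5533 0.0135 0.2053] zdir [ 0.709 -0.054 -0.703] F [0.06 0.54 1.36] op 0.001 q [-0.2  -0.25  2.34  0.31  0.28  1.19]
[ 0.003 -0.041 -0.005] [-0.0093 -0.004   0.016 ]
[0. 0. 0.] [-0.0063 -0.      0.0215]
[0. 0. 0.] [-0.0026 -0.      0.0249]
[-0.     0.017  0.   ] [-0.0015 -0.      0.0263]
[0. 0. 0.] [ 0.0026 -0.      0.0233]
[0. 0. 0.] [ 0.0031 -0.      0.0141]
```

Call:
drive_tool:
  moves:
    - [[0.002, -0.02, -0.003], [-0.005, -0.002, 0.008], 0.0]
    - [[0.002, -0.02, -0.003], [-0.004, -0.002, 0.008], 0.0]
    - [[0, 0, 0], [-0.003, 0, 0.011], 0.0]
    - [[0, 0, 0], [-0.003, 0, 0.011], 0.0]
    - [[0, 0, 0], [-0.002, 0, 0.012], 0.0]

```text
time: 3.38
eef_pos: [0.5724, 0.0177, 0.1597]
tcp_rot: [0.933, -0.029, 0.359, 0.009]
contact_force: [-1.1, 1.2, 0.6]
opening: 0.001
finger_force: 0.6
```

```bash
python3 path.py .595 .135 47 .612 .115 46 .63 .1 46 .642 .092 46
```

```text
t 3.38 tip [0.5838 0.017  0.1471] tcp [0.5724 0.0177 0.1597] zdir [ 0.669 -0.037 -0.743] F [-1.12  1.15  0.62] op 0.001 q [-0.18 -0.11  2.3   0.36  0.24  1.13]
t 3.38 tip [0.5838 0.017  0.1471] tcp [0.5724 0.0177 0.1597] zdir [ 0.669 -0.037 -0.743] F [-1.12  1.15  0.62] op 0.001 q [-0.18 -0.11  2.3   0.36  0.24  1.13]
[-0.01   0.017  0.004] [0.0001 0.0016 0.0166]
[-0.     0.017  0.   ] [-0.0015 -0.      0.0263]
[0. 0. 0.] [ 0.0026 -0.      0.0233]
[0. 0. 0.] [ 0.0031 -0.      0.0141]
```

j5 is at its limit, so I go steeper (55°). The arm may give a little backwards, which is harmless.

```bash
python3 path.py .59 .135 55 .612 .115 55 .63 .1 55 .642 .092 55
```

```text
t 3.38 tip [0.5838 0.017  0.1471] tcp [0.5724 0.0177 0.1597] zdir [ 0.669 -0.037 -0.743] F [-1.12  1.15  0.62] op 0.001 q [-0.18 -0.11  2.3   0.36  0.24  1.13]
t 3.38 tip [0.5838 0.017  0.1471] tcp [0.5724 0.0177 0.1597] zdir [ 0.669 -0.037 -0.743] F [-1.12  1.15  0.62] op 0.001 q [-0.18 -0.11  2.3   0.36  0.24  1.13]
[-0.01  -0.123  0.005] [-0.0013  0.0016  0.0133]
[0. 0. 0.] [ 0.0066 -0.      0.029 ]
[0. 0. 0.] [ 0.0062 -0.      0.0226]
[0. 0. 0.] [ 0.0053 -0.      0.0135]
```

Call:
drive_tool:
  moves:
    - [[-0.01, -0.123, 0.005], [-0.001, 0.001, 0.013], 0.0]
    - [[0, 0, 0], [0.003, 0, 0.014], 0.0]
    - [[0, 0, 0], [0.004, 0, 0.014], 0.0]

```text
time: 3.75
eef_pos: [0.6031, 0.0143, 0.1315]
tcp_rot: [0.953, -0.034, 0.302, 0.011]
contact_force: [-0.7, 1.2, 0.6]
opening: -0.001
finger_force: 0.6
```

```bash
python3 path.py .63 .1 54 .642 .092 54 .65 .087 54
```

```text
t 3.75 tip [0.6128 0.0136 0.1176] tcp [0.6031 0.0143 0.1315] zdir [ 0.574 -0.041 -0.818] F [-0.72  1.23  0.55] op -0.001 q [-0.17  0.03  2.18  0.17  0.32  1.33]
t 3.75 tip [0.6128 0.0136 0.1176] tcp [0.6031 0.0143 0.1315] zdir [ 0.574 -0.041 -0.818] F [-0.72  1.23  0.55] op -0.001 q [-0.17  0.03  2.18  0.17  0.32  1.33]
[ 0.001  0.015 -0.   ] [0.0037 0.0002 0.0243]
[0. 0. 0.] [ 0.005  -0.      0.0135]
[0. 0. 0.] [ 0.0035 -0.      0.0088]
```

Call:
drive_tool:
  moves:
    - [[0, 0.007, 0], [0.002, 0, 0.012], 0.0]
    - [[0, 0.008, 0], [0.002, 0, 0.012], 0.0]
    - [[0, 0, 0], [0.005, 0, 0.0135], 0.0]
    - [[0, 0, 0], [0, 0, 0], 0.0]

```text
time: 4.25
eef_pos: [0.6315, 0.0121, 0.1057]
tcp_rot: [0.951, -0.034, 0.308, 0.011]
contact_force: [-0.9, -1.0, 0.1]
opening: 0.0
finger_force: 0.0
```

```bash
python3 - <<'E'
from h import *
a=cam("top")["image"];w=cam("scene")["image"]
cv2.imwrite("pics/c3.png",np.hstack([cv2.resize(a[120:260,220:360,::-1],(400,400)),cv2.resize(w[210:320,240:350,::-1],(400,400))]))
E
python3 path.py .65 .087 54 .66 .085 54
```

```text
t 4.35 tip [0.6413 0.0114 0.0928] tcp [0.6314 0.0122 0.1066] zdir [ 0.586 -0.043 -0.809] F [0.14 0.37 0.52] op 0.005 q [-0.16  0.14  2.13  0.21  0.25  1.29]
t 4.35 tip [0.6413 0.0114 0.0928] tcp [0.6314 0.0122 0.1066] zdir [ 0.586 -0.043 -0.809] F [0.14 0.37 0.52] op 0.005 q [-0.16  0.14  2.13  0.21  0.25  1.29]
[ 0.001 -0.    -0.001] [0.0036 0.0001 0.0098]
[0. 0. 0.] [ 0.0069 -0.      0.0075]
```

View pics/c3.png

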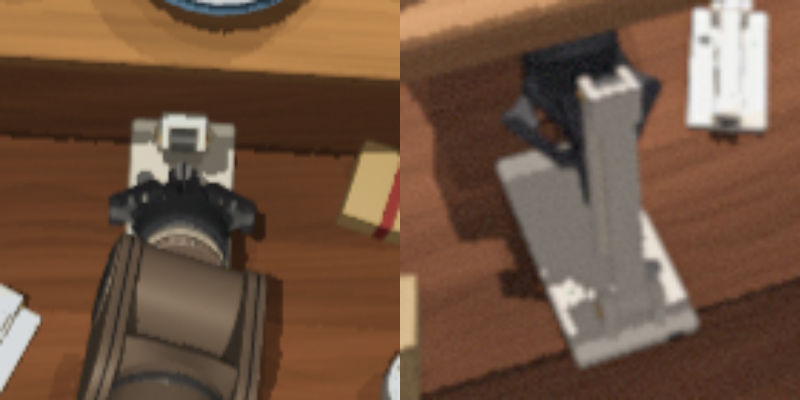

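The head has swung in beneath the fork (left view 185,130; scene view 610,85). It is no longer visible out front. I'll keep pushing horizontally in small steps and watch the force.

Call:
drive_tool:
  moves:
    - [[0, -0.02, 0], [0.005, 0, 0.005], 0.0]
    - [[0, -0.02, 0], [0.005, 0, 0.005], 0.0]
    - [[0, 0, 0], [0.003, 0, 0.002], 0.0]
    - [[0, 0, 0], [0, 0, 0], 0.0]

```text
time: 4.85
eef_pos: [0.6485, 0.0111, 0.104]
tcp_rot: [0.957, -0.034, 0.289, 0.01]
contact_force: [-3.7, 0.2, -0.0]
opening: 0.001
finger_force: 1.7
```

Call:
drive_tool:
  moves:
    - [[0, 0, 0], [0.003, 0, 0.002], 0.0]
    - [[0, 0, 0], [0.0, 0, 0.0], 0.0]

```text
time: 5.1
eef_pos: [0.6519, 0.0109, 0.1038]
tcp_rot: [0.957, -0.034, 0.289, 0.01]
contact_force: [-3.6, 1.0, -0.2]
opening: -0.004
finger_force: 1.9
```

```bash
python3 g.py
```

```text
t 5.10 tip [0.6613 0.0102 0.0896] tcp [0.6519 0.0109 0.1038] zdir [ 0.552 -0.04  -0.833] F [-3.57  0.99 -0.22] op -0.004 q [-0.16  0.19  2.06  0.15  0.3   1.35]
```

Call:
drive_tool:
  moves:
    - [[0, 0, 0], [0.004, 0, 0.003], 0.0]
    - [[0, 0, 0], [0.004, 0, 0.003], 0.0]
    - [[0, 0, 0], [0.0, 0, 0.0], 0.0]

```text
time: 5.48
eef_pos: [0.6624, 0.01, 0.1035]
tcp_rot: [0.956, -0.034, 0.29, 0.011]
contact_force: [-3.0, 0.5, -1.5]
opening: 0.002
finger_force: 1.2
```

```bash
python3 g.py
python3 - <<'E'
from h import *
a=cam("top")["image"];w=cam("scene")["image"]
cv2.imwrite("pics/c4.png",np.hstack([cv2.resize(a[150:250,240:320,::-1],None,fx=5,fy=5,interpolation=cv2.INTER_CUBIC),cv2.resize(w[215:315,250:330,::-1],None,fx=5,fy=5,interpolation=cv2.INTER_CUBIC)]))
E
```

```text
t 5.47 tip [0.6718 0.0093 0.0894] tcp [0.6624 0.01   0.1035] zdir [ 0.553 -0.04  -0.832] F [-2.96  0.51 -1.46] op 0.002 q [-0.15  0.21  2.04  0.15  0.31  1.36]
```

View pics/c4.png

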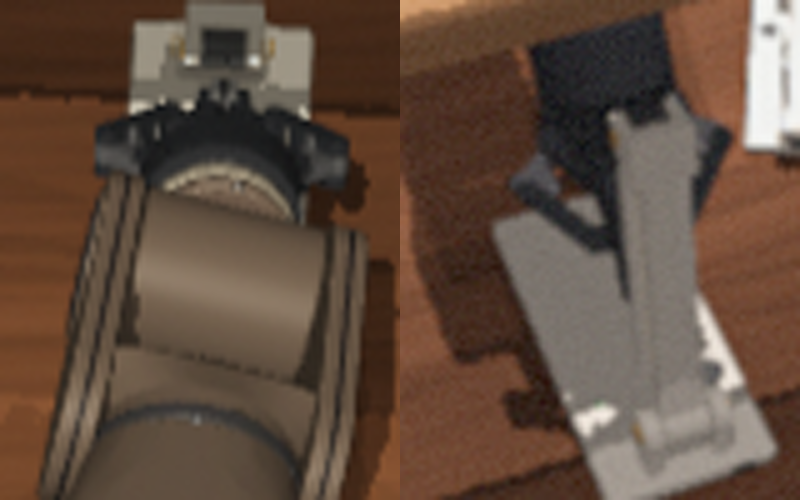

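The picture shows the base's back edge moved from crop row 62 to 22, so the push slid the base. I stop pushing, measure the shift and back off.

Call:
drive_tool:
  moves:
    - [[0, 0, 0], [0, 0, -0.02], 0.0]
    - [[0, 0, 0], [-0.01, 0, -0.04], 0.0]
    - [[0, 0, 0], [-0.02, 0, -0.05], 0.0]
    - [[0, 0, 0], [-0.02, 0, -0.05], 0.0]

```text
time: 6.08
eef_pos: [0.5327, 0.0189, 0.2119]
tcp_rot: [0.956, -0.035, 0.292, 0.011]
contact_force: [-0.4, 0.2, 1.0]
opening: 0.001
finger_force: 0.0
```

```bash
python3 - <<'E'
from h import *
a=cam("top");b=cam("scene");cv2.imwrite("pics/a5.png",a["image"][:,:,::-1])
T=lambda x,y:(240+x/5,150+y/5)
for n,x,y in[("BL",134,22),("BR",313,28)]:print(n,onz(a,*T(x,y),.016))
w=cam("wrist")["image"]
cv2.imwrite("pics/c5.png",np.hstack([cv2.resize(a["image"][130:270,230:330,::-1],(286,400)),cv2.resize(b["image"][215:335,250:350,::-1],(333,400)),cv2.resize(w[60:300,200:370,::-1],(181,400)) if 0 else cv2.resize(w[30:200,220:360,::-1],(181,400))]))
E
python3 g.py
```

```text
BL [0.73396596 0.0545765  0.016     ]
BR [ 0.72852769 -0.0443406   0.016     ]
t 6.22 tip [0.5431 0.0183 0.2001] tcp [0.5335 0.019  0.2141] zdir [ 0.563 -0.042 -0.825] F [0.69 0.2  0.18] op -0.004 q [-0.18 -0.27  2.28  0.12  0.54  1.38]
```

View pics/c5.png

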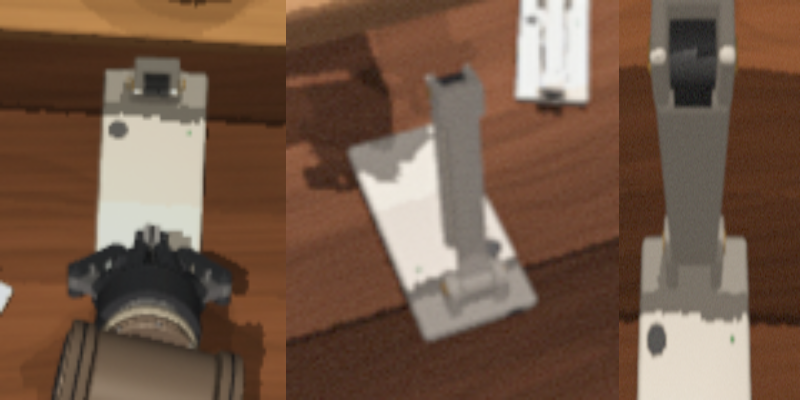

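Findings:
- **Base:** it slid about 23 mm towards +x, with about 17 mm left to the limit. I'll pull it gently from here, towards the front.
- **Head:** it lies in line with the arm in all three views. The last fingertip contact (0.681, 0.095) matches a fully folded head.

Next I pinch the fork at about (0.667, 0.009, 0.226).

```bash
python3 path.py .60 .285 47 .624 .269 45 .655 .238 45 .68 .2125 45
```

```text
t 6.22 tip [0.5431 0.0183 0.2001] tcp [0.5335 0.019  0.2141] zdir [ 0.563 -0.042 -0.825] F [0.69 0.2  0.18] op -0.004 q [-0.18 -0.27  2.28  0.12  0.54  1.38]
t 6.22 tip [0.5431 0.0183 0.2001] tcp [0.5335 0.019  0.2141] zdir [ 0.563 -0.042 -0.825] F [0.69 0.2  0.18] op -0.004 q [-0.18 -0.27  2.28  0.12  0.54  1.38]
[ 0.001  0.075 -0.   ] [ 0.0462  0.0001 -0.0189]
[ 0.001  0.075 -0.   ] [ 0.0475  0.0001 -0.0153]
[-0.     0.035  0.   ] [ 0.0061 -0.      0.0281]
[0. 0. 0.] [ 0.0001 -0.      0.0439]
[0. 0. 0.] [-0.0003 -0.      0.0358]
```

Call:
drive_tool:
  moves:
    - [[0.001, 0.075, 0], [0.046, 0, -0.019], 0.075]
    - [[0.001, 0.075, 0], [0.0475, 0, -0.015], 0.075]
    - [[0, 0.035, 0], [0.006, 0, 0.028], 0.075]
    - [[0, 0, 0], [0, 0, 0], 0.075]

```text
time: 6.72
eef_pos: [0.612, 0.0134, 0.2722]
tcp_rot: [0.926, -0.033, 0.375, 0.013]
contact_force: [-0.4, 0.3, -1.9]
opening: 0.847
finger_force: 0.0
```

```bash
python3 path.py .655 .238 45 .68 .2125 45
python3 - <<'E'
from h import *
w=cam("wrist")["image"];cv2.imwrite("pics/c6.png",w[:,:,::-1])
E
```

```text
t 6.72 tip [0.6238 0.0125 0.26  ] tcp [0.612  0.0134 0.2722] zdir [ 0.694 -0.048 -0.718] F [-0.37  0.3  -1.94] op 0.847 q [-0.17 -0.19  2.15  0.17  0.42  1.34]
t 6.72 tip [0.6238 0.0125 0.26  ] tcp [0.612  0.0134 0.2722] zdir [ 0.694 -0.048 -0.718] F [-0.37  0.3  -1.94] op 0.847 q [-0.17 -0.19  2.15  0.17  0.42  1.34]
[-0.001  0.016 -0.001] [ 0.0069 -0.      0.0375]
[0. 0. 0.] [-0.0003 -0.      0.0358]
```

View pics/c6.png

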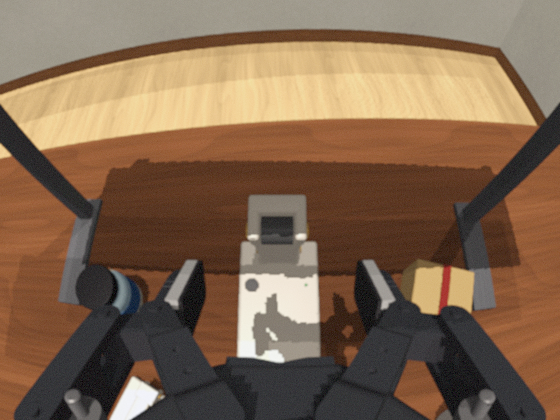

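The fork at (278,220) lies centred between the open fingers at (190…375). Advancing.

Call:
drive_tool:
  moves:
    - [[0, 0.016, 0], [0.007, 0, 0.02], 0.075]
    - [[0, 0, 0], [0, 0, 0.02], 0.075]
    - [[0, 0, 0], [0, 0, 0.02], 0.075]
    - [[0, 0, 0], [0, 0, 0.014], 0.075]

```text
time: 7.28
eef_pos: [0.6689, 0.0096, 0.2265]
tcp_rot: [0.923, -0.033, 0.384, 0.013]
contact_force: [0.4, -0.2, -0.7]
opening: 0.881
finger_force: 0.0
```

Call:
drive_tool:
  grip_force: 20
  moves:
    - [[0, 0, 0], [0, 0, 0], 0.05]
    - [[0, 0, 0], [0, 0, 0], 0.03]
    - [[0, 0, 0], [0, 0, 0], 0.03]
    - [[0, 0, 0], [0, 0, 0], 0.03]

```text
time: 7.78
eef_pos: [0.6686, 0.01, 0.2284]
tcp_rot: [0.922, -0.033, 0.385, 0.013]
contact_force: [0.2, 2.7, 1.0]
opening: 0.416
finger_force: 24.9
```

```bash
python3 g.py
```

```text
t 7.78 tip [0.6806 0.0091 0.2164] tcp [0.6686 0.01   0.2284] zdir [ 0.709 -0.049 -0.703] F [0.21 2.69 1.02] op 0.416 q [-0.16  0.    2.07  0.22  0.29  1.29]
```

Gripped at 35 mm, which matches the fork width. The grasp point is 194 mm from the hinge at angle 1.32, consistent with the model. Now I compute the arc rows.

```bash
cat > arc.py <<'E'
# arc.py th_end pitch_end n  (from the measured pose; grasp point = TCP-2mm z)
import sys; te,pe,n,hx=float(sys.argv[1]),float(sys.argv[2]),int(sys.argv[3]),float(sys.argv[4]); sys.argv=["g"]
from g import *
s,R=show();z=R.as_matrix()[:,2];p0=np.array(s["eef_pos"]);g=p0-.002*z
c=np.array([hx,.042]);v=g[[0,2]]-c;r=np.hypot(*v);th=np.arctan2(v[1],-v[0]);pt=np.degrees(np.arcsin(-z[2]))
print("r %.4f th %.3f pitch %.1f"%(r,th,pt)); y0=g[1]-(.6075-g[0])*.0707
for k in range(1,n+1):
    t=th+(te-th)*k/n;p=np.radians(pt+(pe-pt)*k/n);rr=r+(.194-r)*k/n
    zd=np.cos(p)*ex-np.sin(p)*ez;T=Ro.from_matrix(np.stack([np.cross(-ey,zd),-ey,zd],1))
    x=c[0]-rr*np.cos(t);q=np.array([x,y0+(.6075-x)*.0707,c[1]+rr*np.sin(t)])+.002*zd
    print("th %.2f"%t,(R.inv()*T).as_rotvec().round(3),R.inv().apply(q-p0).round(4));R=T;p0=q
E
python3 arc.py .7 58 10 .7148
```

```text
t 7.78 tip [0.6806 0.0091 0.2164] tcp [0.6686 0.01   0.2284] zdir [ 0.709 -0.049 -0.703] F [0.21 2.69 1.02] op 0.416 q [-0.16  0.    2.07  0.22  0.29  1.29]
t 7.78 tip [0.6806 0.0091 0.2164] tcp [0.6686 0.01   0.2284] zdir [ 0.709 -0.049 -0.703] F [0.21 2.69 1.02] op 0.416 q [-0.16  0.    2.07  0.22  0.29  1.29]
r 0.1937 th 1.322 pitch 44.7
th 1.26 [-0.001 -0.023 -0.001] [-0.0106  0.     -0.0059]
th 1.20 [-0.    -0.023 -0.   ] [-0.011  0.    -0.005]
th 1.14 [ 0.    -0.023  0.   ] [-0.0114  0.     -0.0041]
th 1.07 [ 0.    -0.023 -0.   ] [-0.0117  0.     -0.0031]
th 1.01 [ 0.    -0.023 -0.   ] [-0.012   0.     -0.0021]
th 0.95 [-0.    -0.023  0.   ] [-0.0121  0.     -0.0011]
th 0.89 [ 0.    -0.023 -0.   ] [-0.0121  0.     -0.    ]
th 0.82 [ 0.    -0.023 -0.   ] [-0.0121  0.      0.001 ]
th 0.76 [ 0.    -0.023  0.   ] [-0.012  0.     0.002]
th 0.70 [-0.    -0.023  0.   ] [-0.0117  0.      0.003 ]
```

Call:
drive_tool:
  moves:
    - [[0, -0.023, 0], [-0.0106, 0, -0.006], 0.03]
    - [[0, -0.023, 0], [-0.011, 0, -0.005], 0.03]
    - [[0, -0.023, 0], [-0.0114, 0, -0.004], 0.03]
    - [[0, 0, 0], [0, 0, 0], 0.03]

```text
time: 8.28
eef_pos: [0.6338, 0.0124, 0.2161]
tcp_rot: [0.935, -0.033, 0.352, 0.012]
contact_force: [-3.6, 3.5, 5.4]
opening: 0.413
finger_force: 25.0
```

```bash
python3 arc.py .7 58 7 .7148
python3 - <<'E'
from h import *
a=cam("top")["image"];w=cam("scene")["image"]
cv2.imwrite("pics/c7.png",np.hstack([cv2.resize(a[150:250,240:320,::-1],None,fx=5,fy=5,interpolation=cv2.INTER_CUBIC),cv2.resize(w[215:315,250:330,::-1],None,fx=5,fy=5,interpolation=cv2.INTER_CUBIC)]))
E
```

```text
t 8.28 tip [0.645  0.0116 0.2033] tcp [0.6338 0.0124 0.2161] zdir [ 0.658 -0.045 -0.751] F [-3.57  3.46  5.39] op 0.413 q [-0.16 -0.05  2.12  0.18  0.36  1.33]
t 8.28 tip [0.645  0.0116 0.2033] tcp [0.6338 0.0124 0.2161] zdir [ 0.658 -0.045 -0.751] F [-3.57  3.46  5.39] op 0.413 q [-0.16 -0.05  2.12  0.18  0.36  1.33]
r 0.1940 th 1.133 pitch 48.7
th 1.07 [-0.001 -0.023 -0.001] [-0.0117  0.     -0.003 ]
th 1.01 [-0.    -0.023  0.   ] [-0.0119  0.     -0.002 ]
th 0.95 [ 0.    -0.023 -0.   ] [-0.012  0.    -0.001]
th 0.89 [-0.    -0.023  0.   ] [-0.012  0.     0.   ]
th 0.82 [-0.    -0.023  0.   ] [-0.012  0.     0.001]
th 0.76 [ 0.    -0.023  0.   ] [-0.0119  0.      0.002 ]
th 0.70 [-0.    -0.023  0.   ] [-0.0117  0.      0.003 ]
```

View pics/c7.png

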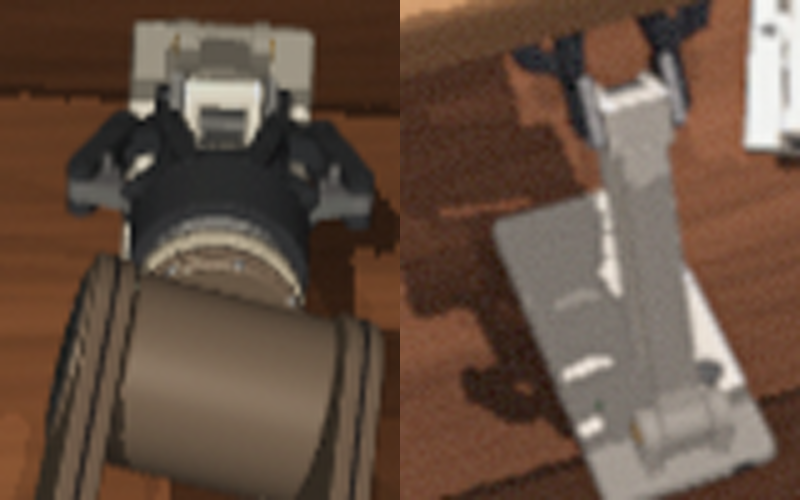

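The base has not moved in this step (its edge is still at crop row 22), and the fork is held. The force shows about 6 N of inward radial press, so I ease 2 mm outward while continuing.

Call:
drive_tool:
  moves:
    - [[0, -0.023, 0], [-0.011, 0, -0.005], 0.03]
    - [[0, -0.023, 0], [-0.012, 0, -0.002], 0.03]
    - [[0, 0, 0], [0, 0, 0], 0.03]

```text
time: 8.75
eef_pos: [0.6112, 0.014, 0.2051]
tcp_rot: [0.944, -0.033, 0.329, 0.011]
contact_force: [-4.9, 2.7, 4.5]
opening: 0.418
finger_force: 24.3
```

```bash
python3 arc.py .7 58 5 .7148
```

```text
t 8.75 tip [0.6218 0.0132 0.1918] tcp [0.6112 0.014  0.2051] zdir [ 0.621 -0.043 -0.783] F [-4.93  2.72  4.47] op 0.418 q [-0.17 -0.08  2.15  0.16  0.4   1.35]
t 8.75 tip [0.6218 0.0132 0.1918] tcp [0.6112 0.014  0.2051] zdir [ 0.621 -0.043 -0.783] F [-4.93  2.72  4.47] op 0.418 q [-0.17 -0.08  2.15  0.16  0.4   1.35]
r 0.1952 th 1.004 pitch 51.5
th 0.94 [-0.001 -0.023 -0.   ] [-0.0119  0.     -0.0007]
th 0.88 [-0.    -0.023  0.   ] [-0.0119  0.      0.0003]
th 0.82 [-0.    -0.023  0.   ] [-0.0118  0.      0.0013]
th 0.76 [ 0.    -0.023 -0.   ] [-0.0117  0.      0.0023]
th 0.70 [ 0.    -0.023  0.   ] [-0.0114  0.      0.0032]
```

Call:
drive_tool:
  moves:
    - [[0, 0, 0], [0, 0, 0], 0.06]
    - [[0, 0, 0], [0, 0, 0], 0.06]
    - [[0, 0, 0], [0, 0, 0], 0.06]

```text
time: 9.12
eef_pos: [0.6123, 0.0135, 0.2052]
tcp_rot: [0.943, -0.034, 0.33, 0.011]
contact_force: [-0.2, -0.1, 0.2]
opening: 0.703
finger_force: 0.0
```

Call:
drive_tool:
  moves:
    - [[0, 0, 0], [0, 0, 0], 0.03]
    - [[0, 0, 0], [0, 0, 0], 0.03]
    - [[0, 0, 0], [0, 0, 0], 0.03]

```text
time: 9.5
eef_pos: [0.6124, 0.0138, 0.2057]
tcp_rot: [0.943, -0.033, 0.331, 0.011]
contact_force: [0.1, 1.2, -0.2]
opening: 0.417
finger_force: 24.1
```

```bash
python3 arc.py .7 56 6 .711
```

```text
t 9.50 tip [0.623  0.0131 0.1924] tcp [0.6124 0.0138 0.2057] zdir [ 0.623 -0.043 -0.781] F [ 0.13  1.21 -0.23] op 0.417 q [-0.17 -0.08  2.15  0.16  0.4   1.35]
t 9.50 tip [0.623  0.0131 0.1924] tcp [0.6124 0.0138 0.2057] zdir [ 0.623 -0.043 -0.781] F [ 0.13  1.21 -0.23] op 0.417 q [-0.17 -0.08  2.15  0.16  0.4   1.35]
r 0.1930 th 1.027 pitch 51.4
th 0.97 [-0.001 -0.014 -0.   ] [-0.0105  0.     -0.0013]
th 0.92 [-0.    -0.014 -0.   ] [-0.0106  0.     -0.0006]
th 0.86 [ 0.    -0.014 -0.   ] [-0.0106  0.      0.0002]
th 0.81 [-0.    -0.014  0.   ] [-0.0106  0.      0.0009]
th 0.75 [ 0.    -0.014 -0.   ] [-0.0105  0.      0.0016]
th 0.70 [-0.    -0.014  0.   ] [-0.0104  0.      0.0023]
```

Call:
drive_tool:
  moves:
    - [[0, -0.014, 0], [-0.0105, 0, -0.0018], 0.03]
    - [[0, -0.014, 0], [-0.0106, 0, -0.0008], 0.03]
    - [[0, -0.014, 0], [-0.0106, 0, 0], 0.03]
    - [[0, 0, 0], [0, 0, 0], 0.03]

```text
time: 10.0
eef_pos: [0.5846, 0.0157, 0.1874]
tcp_rot: [0.95, -0.034, 0.309, 0.01]
contact_force: [-3.8, -0.4, 1.4]
opening: 0.415
finger_force: 24.0
```

Call:
drive_tool:
  moves:
    - [[0, 0, 0], [0, 0, 0], 0.06]
    - [[0, 0, 0], [0, 0, 0], 0.06]
    - [[0, 0, 0], [0, 0, 0], 0.03]
    - [[0, 0, 0], [0, 0, 0], 0.03]
    - [[0, 0, 0], [0, 0, 0], 0.03]

```text
time: 10.62
eef_pos: [0.5859, 0.0156, 0.1884]
tcp_rot: [0.95, -0.034, 0.311, 0.011]
contact_force: [-1.8, 0.4, 0.6]
opening: 0.418
finger_force: 23.6
```

```bash
python3 arc.py .5 62 6 .711
```

```text
t 10.62 tip [0.596  0.0149 0.1747] tcp [0.5859 0.0156 0.1884] zdir [ 0.59  -0.041 -0.806] F [-1.76  0.43  0.58] op 0.418 q [-0.17 -0.11  2.2   0.15  0.42  1.36]
t 10.62 tip [0.596  0.0149 0.1747] tcp [0.5859 0.0156 0.1884] zdir [ 0.59  -0.041 -0.806] F [-1.76  0.43  0.58] op 0.418 q [-0.17 -0.11  2.2   0.15  0.42  1.36]
r 0.1946 th 0.865 pitch 53.7
th 0.80 [-0.001 -0.024 -0.001] [-0.0118  0.      0.0013]
th 0.74 [-0.    -0.024  0.   ] [-0.0117  0.      0.0023]
th 0.68 [ 0.    -0.024 -0.   ] [-0.0114  0.      0.0033]
th 0.62 [-0.    -0.024  0.   ] [-0.0111  0.      0.0042]
th 0.56 [ 0.    -0.024 -0.   ] [-0.0107  0.      0.0051]
th 0.50 [-0.    -0.024  0.   ] [-0.0102  0.      0.006 ]
```

Call:
drive_tool:
  moves:
    - [[0, -0.024, 0], [-0.0118, 0, 0.001], 0.03]
    - [[0, -0.024, 0], [-0.0117, 0, 0.002], 0.03]
    - [[0, -0.024, 0], [-0.0114, 0, 0.003], 0.03]
    - [[0, 0, 0], [0, 0, 0], 0.03]

```text
time: 11.12
eef_pos: [0.5594, 0.0174, 0.1619]
tcp_rot: [0.961, -0.034, 0.275, 0.009]
contact_force: [-1.6, -1.8, 1.0]
opening: 0.419
finger_force: 23.8
```

Call:
drive_tool:
  moves:
    - [[0, 0, 0], [0, 0, 0], 0.06]
    - [[0, 0, 0], [0, 0, 0], 0.06]
    - [[0, 0, 0], [0, 0, 0], 0.03]
    - [[0, 0, 0], [0, 0, 0], 0.03]
    - [[0, 0, 0], [0, 0, 0], 0.03]

```text
time: 11.75
eef_pos: [0.5606, 0.0174, 0.1634]
tcp_rot: [0.96, -0.034, 0.276, 0.009]
contact_force: [-1.9, -0.7, 0.7]
opening: 0.416
finger_force: 23.9
```

```bash
python3 arc.py .4 68 5 .711
python3 - <<'E'
from h import *
a=cam("top")["image"];w=cam("scene")["image"]
cv2.imwrite("pics/c8.png",np.hstack([cv2.resize(a[150:250,240:320,::-1],None,fx=5,fy=5,interpolation=cv2.INTER_CUBIC),cv2.resize(w[215:315,250:330,::-1],None,fx=5,fy=5,interpolation=cv2.INTER_CUBIC)]))
E
```

```text
t 11.75 tip [0.5696 0.0168 0.149 ] tcp [0.5606 0.0174 0.1634] zdir [ 0.53  -0.037 -0.847] F [-1.94 -0.66  0.68] op 0.416 q [-0.17 -0.11  2.24  0.13  0.46  1.37]
t 11.75 tip [0.5696 0.0168 0.149 ] tcp [0.5606 0.0174 0.1634] zdir [ 0.53  -0.037 -0.847] F [-1.94 -0.66  0.68] op 0.416 q [-0.17 -0.11  2.24  0.13  0.46  1.37]
r 0.1951 th 0.682 pitch 57.9
th 0.63 [-0.001 -0.035 -0.   ] [-0.0103  0.      0.004 ]
th 0.57 [-0.    -0.035  0.   ] [-0.0099  0.      0.005 ]
th 0.51 [ 0.    -0.035 -0.   ] [-0.0094  0.      0.0058]
th 0.46 [ 0.    -0.035 -0.   ] [-0.0088  0.      0.0067]
th 0.40 [-0.    -0.035  0.   ] [-0.0081  0.      0.0074]
```

View pics/c8.png

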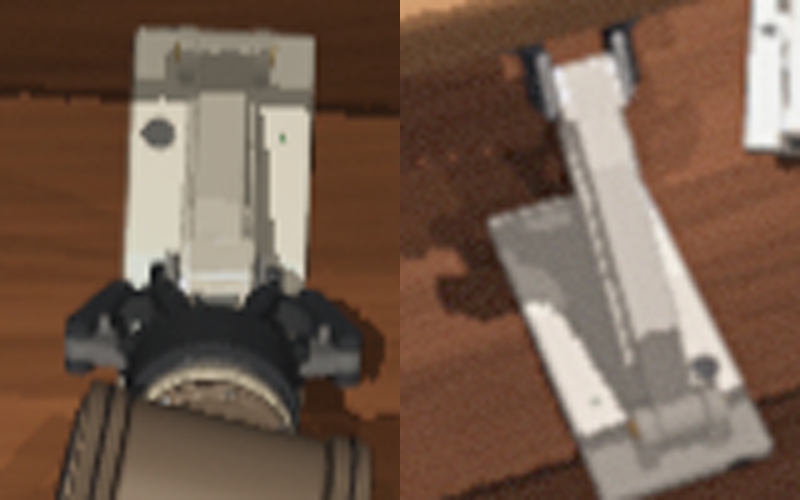

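The arm is coming down with the head parallel to it (uniform gap in the scene view, 600–630). The base edge is at row 29, about 4 mm back towards its start. Continuing.

Call:
drive_tool:
  moves:
    - [[0, -0.035, 0], [-0.0103, 0, 0.004], 0.03]
    - [[0, -0.035, 0], [-0.0099, 0, 0.005], 0.03]
    - [[0, -0.035, 0], [-0.0094, 0, 0.006], 0.03]
    - [[0, -0.035, 0], [-0.0088, 0, 0.0067], 0.03]
    - [[0, 0, 0], [0, 0, 0], 0.03]

```text
time: 12.48
eef_pos: [0.5375, 0.019, 0.1253]
tcp_rot: [0.977, -0.035, 0.208, 0.007]
contact_force: [-1.6, -1.7, 0.8]
opening: 0.417
finger_force: 26.0
```

Call:
drive_tool:
  moves:
    - [[0, 0, 0], [0, 0, 0], 0.06]
    - [[0, 0, 0], [0, 0, 0], 0.06]
    - [[0, 0, 0], [0, 0, 0], 0.03]
    - [[0, 0, 0], [0, 0, 0], 0.03]
    - [[0, 0, 0], [0, 0, 0], 0.03]

```text
time: 13.1
eef_pos: [0.5378, 0.019, 0.1258]
tcp_rot: [0.977, -0.035, 0.209, 0.007]
contact_force: [-0.5, -0.6, 0.9]
opening: 0.418
finger_force: 24.8
```

```bash
python3 arc.py .1 78 6 .709
```

```text
t 13.10 tip [0.5447 0.0186 0.1103] tcp [0.5378 0.019  0.1258] zdir [ 0.408 -0.028 -0.913] F [-0.48 -0.59  0.91] op 0.418 q [-0.17 -0.06  2.24  0.08  0.54  1.41]
t 13.10 tip [0.5447 0.0186 0.1103] tcp [0.5378 0.019  0.1258] zdir [ 0.408 -0.028 -0.913] F [-0.48 -0.59  0.91] op 0.418 q [-0.17 -0.06  2.24  0.08  0.54  1.41]
r 0.1922 th 0.462 pitch 65.9
th 0.40 [-0.001 -0.035 -0.   ] [-0.009   0.      0.0074]
th 0.34 [ 0.    -0.035  0.   ] [-0.0083  0.      0.0082]
th 0.28 [-0.    -0.035 -0.   ] [-0.0075  0.      0.009 ]
th 0.22 [ 0.    -0.035  0.   ] [-0.0066  0.      0.0097]
th 0.16 [ 0.    -0.035  0.   ] [-0.0056  0.      0.0103]
th 0.10 [-0.    -0.035 -0.   ] [-0.0046  0.      0.0108]
```

Call:
drive_tool:
  moves:
    - [[0, -0.035, 0], [-0.009, 0, 0.0074], 0.03]
    - [[0, -0.035, 0], [-0.0083, 0, 0.008], 0.03]
    - [[0, -0.035, 0], [-0.0075, 0, 0.009], 0.03]
    - [[0, -0.035, 0], [-0.0066, 0, 0.0097], 0.03]
    - [[0, 0, 0], [0, 0, 0], 0.03]

```text
time: 13.72
eef_pos: [0.5204, 0.0203, 0.081]
tcp_rot: [0.99, -0.035, 0.139, 0.004]
contact_force: [2.4, 0.0, -3.4]
opening: 0.412
finger_force: 25.1
```

Call:
drive_tool:
  moves:
    - [[0, 0, 0], [0, 0, 0], 0.065]
    - [[0, 0, 0], [0, 0, 0], 0.065]
    - [[0, 0, 0], [0, 0, -0.03], 0.065]
    - [[0, 0, 0], [0, 0, -0.03], 0.065]
    - [[0, 0, 0], [0, 0, 0], 0.0]

```text
time: 14.35
eef_pos: [0.5051, 0.0214, 0.1425]
tcp_rot: [0.989, -0.035, 0.142, 0.005]
contact_force: [-0.6, -0.4, -0.4]
opening: 0.56
finger_force: 0.0
```

```bash
python3 path.py .54 .125 80 .54 .095 80
```

```text
t 14.35 tip [0.5099 0.0211 0.1262] tcp [0.5051 0.0214 0.1425] zdir [ 0.281 -0.019 -0.959] F [-0.61 -0.41 -0.35] op 0.560 q [-0.17 -0.11  2.23  0.04  0.74  1.44]
t 14.35 tip [0.5099 0.0211 0.1262] tcp [0.5051 0.0214 0.1425] zdir [ 0.281 -0.019 -0.959] F [-0.61 -0.41 -0.35] op 0.560 q [-0.17 -0.11  2.23  0.04  0.74  1.44]
[-0.001 -0.111 -0.   ] [0.0305 0.0005 0.0098]
[0. 0. 0.] [-0.0052 -0.      0.0295]
```

Call:
drive_tool:
  moves:
    - [[0, -0.055, 0], [0.017, 0, 0.005], 0.0]
    - [[0, -0.055, 0], [0.017, 0, 0.005], 0.0]
    - [[0, 0, 0], [-0.003, 0, 0.015], 0.0]
    - [[0, 0, 0], [-0.003, 0, 0.015], 0.0]

```text
time: 14.85
eef_pos: [0.5368, 0.0194, 0.1056]
tcp_rot: [0.996, -0.035, 0.084, 0.002]
contact_force: [-1.5, 0.3, 0.9]
opening: -0.0
finger_force: 0.5
```

Call:
drive_tool:
  moves:
    - [[0, 0, 0], [-0.002, 0, 0.01], 0.0]
    - [[0, 0, 0], [-0.001, 0, 0.01], 0.0]
    - [[0, 0, 0], [-0.001, 0, 0.008], 0.0]

```text
time: 15.22
eef_pos: [0.5392, 0.0191, 0.0794]
tcp_rot: [0.996, -0.035, 0.085, 0.002]
contact_force: [-0.2, 0.1, 0.5]
opening: -0.004
finger_force: 0.5
```

```bash
python3 g.py
```

```text
t 15.22 tip [0.542  0.0189 0.0627] tcp [0.5392 0.0191 0.0794] zdir [ 0.169 -0.011 -0.985] F [-0.17  0.1   0.5 ] op -0.004 q [-0.16  0.12  2.12  0.02  0.73  1.47]
```

Call:
drive_tool:
  moves:
    - [[0, 0, 0], [-0.001, 0, 0.006], 0.0]
    - [[0, 0, 0], [-0.001, 0, 0.005], 0.0]
    - [[0, 0, 0], [0, 0, 0], 0.0]

```text
time: 15.6
eef_pos: [0.5394, 0.019, 0.0686]
tcp_rot: [0.996, -0.035, 0.085, 0.002]
contact_force: [0.5, 0.9, 0.2]
opening: 0.002
finger_force: 0.0
```

Call:
drive_tool:
  moves:
    - [[0, 0, 0], [0, 0, 0.003], 0.0]
    - [[0, 0, 0], [0, 0, 0], 0.0]

```text
time: 15.85
eef_pos: [0.5402, 0.0189, 0.0661]
tcp_rot: [0.996, -0.035, 0.086, 0.003]
contact_force: [-0.0, 0.7, -0.3]
opening: 0.002
finger_force: 0.1
```

```bash
python3 g.py
```

```text
t 15.85 tip [0.5431 0.0188 0.0494] tcp [0.5402 0.0189 0.0661] zdir [ 0.17  -0.011 -0.985] F [-0.03  0.67 -0.26] op 0.002 q [-0.16  0.15  2.12  0.03  0.7   1.46]
```

Call:
drive_tool:
  moves:
    - [[0, 0, 0], [0, 0, 0.003], 0.0]
    - [[0, 0, 0], [0, 0, 0.002], 0.0]
    - [[0, 0, 0], [0, 0, 0], 0.0]

```text
time: 16.23
eef_pos: [0.5407, 0.0189, 0.065]
tcp_rot: [0.996, -0.035, 0.083, 0.003]
contact_force: [-16.5, 0.1, 28.3]
opening: -0.001
finger_force: 14.2
```

```bash
python3 g.py
python3 - <<'E'
from h import *
a=cam("top")["image"];w=cam("scene")["image"]
cv2.imwrite("pics/c9.png",np.hstack([cv2.resize(a[150:250,240:320,::-1],None,fx=5,fy=5,interpolation=cv2.INTER_CUBIC),cv2.resize(w[215:315,250:330,::-1],None,fx=5,fy=5,interpolation=cv2.INTER_CUBIC)]))
E
```

```text
t 16.23 tip [0.5435 0.0188 0.0482] tcp [0.5407 0.0189 0.065 ] zdir [ 0.166 -0.011 -0.986] F [-16.49   0.13  28.29] op -0.001 q [-0.16  0.15  2.12  0.02  0.71  1.46]
```

View pics/c9.png

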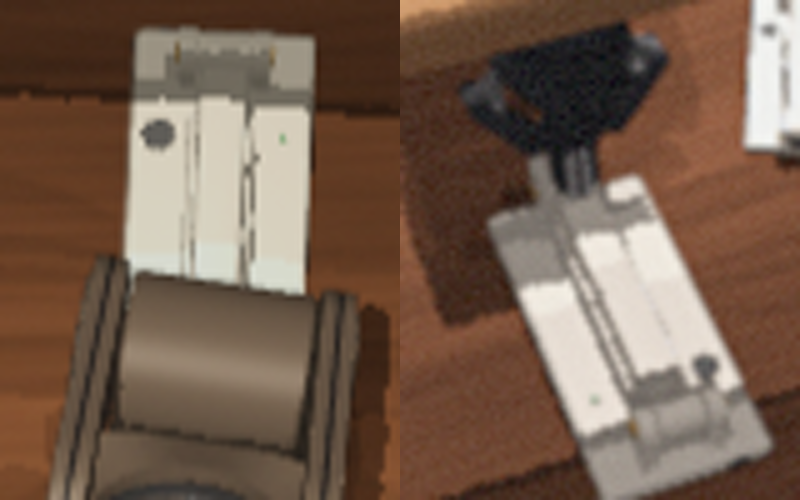

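A hard stop at tip z = 0.048 matches the height given for the flat-folded arm. The lamp is flat, and the base edge is still at row 29. Retreating straight up.

Call:
drive_tool:
  moves:
    - [[0, 0, 0], [0, 0, -0.005], 0.0]
    - [[0, 0, 0], [0, 0, -0.03], 0.0]
    - [[0, 0, 0], [-0.01, 0, -0.05], 0.0]
    - [[0, 0, 0], [-0.01, 0, -0.06], 0.0]
    - [[0, 0, 0], [0, 0, 0], 0.0]

```text
time: 16.95
eef_pos: [0.4989, 0.0216, 0.2066]
tcp_rot: [0.995, -0.035, 0.091, 0.003]
contact_force: [0.4, -0.6, -1.2]
opening: -0.003
finger_force: 0.0
```

Call:
drive_tool:
  moves:
    - [[0, 0, 0], [0, 0.06, 0], 0.0]
    - [[0, 0, 0], [0, 0.06, -0.02], 0.0]
    - [[0, 0, 0], [0, 0.06, 0], 0.0]
    - [[0, 0, 0], [0, 0, 0], 0.0]

```text
time: 17.45
eef_pos: [0.4799, -0.1603, 0.2188]
tcp_rot: [0.996, -0.039, 0.085, 0.003]
contact_force: [0.1, -0.1, -0.2]
opening: 0.002
finger_force: 0.0
```

```bash
python3 g.py
python3 - <<'E'
from h import *
a=cam("top")["image"];w=cam("scene")["image"]
cv2.imwrite("pics/c10.png",np.hstack([cv2.resize(a[120:280,180:400,::-1],(440,320)),cv2.resize(w[215:315,250:330,::-1],(320,320))]))
E
```

```text
t 17.45 tip [ 0.4827 -0.1605  0.202 ] tcp [ 0.4799 -0.1603  0.2188] zdir [ 0.169 -0.012 -0.986] F [ 0.09 -0.09 -0.24] op 0.002 q [-0.56 -0.15  2.1   0.09  1.04  1.05]
```

View pics/c10.png

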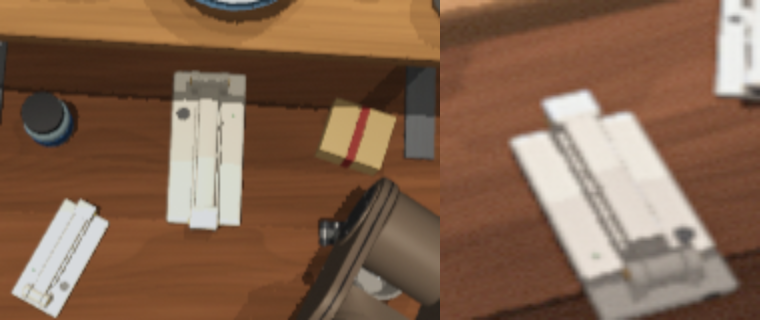

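The lamp lies folded flat, with the arm along the base to its front end (left view 205,218). Jar and box are in place, and the robot is clear above the tumbler (tip at z 0.20). Handing in.

```bash
python3 -c "
from plant import ctrl
print(ctrl.sign_off())"
```

```text
the job is handed in; nothing more can be done
None
```

I handed the job in with the lamp folded flat (head in first, then the arm brought down); its base slid about 23 mm during the head push, ending about 19 mm from where it stood (limit 40 mm), and the jar, tumbler and gift box were not touched; sign-off returned no verdict.

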